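Gauge a microscope port bore with a go / no-go plug gauge

TASK

Gauge the bore in the white microscope port block: slide the plug gauge's long, slim go end in until its collar is home against the block and pause there a second, then draw it out and press the short, thick no-go end squarely and centrally on either mouth of the bore with about 10 N for a second, to confirm that it will not enter. Then lay the gauge back in the saddles of its rest, either way round, and let go. Never force the gauge against the stand (well under 40 N), and leave the black eyepiece and the wooden slide box where they are.

Things in the scene. Friction and masses are not known exactly. Their poses are not given: they have to be found in the camera images.
- stand: Fixed gauging stand: dark steel base 110 x 90 x 12 mm, white pillar, and on it a white block 64 mm wide (x), 36 mm thick (y), from 68 to 132 mm above the bench. A level round bore, 31 mm in diameter, runs right through the middle of the block along the stand's y axis. Origin: centre of the base's underside, on the bench; z up.
- bore (a point): Centre of the bore: on its axis, midway through the block, 100 mm above the bench (stand's axes: bore runs along y). The two mouths, each with a 1.5 mm chamfer, lie 18 mm either side along y; both are open and free to approach.
- gauge: Loose steel plug gauge along its own x, about 0.35 kg, balanced near its origin, the centre of its square handle (24 x 24 mm, x -40 to +40). At +x: round collar 44 mm in diameter, 6 mm thick, then the go end, 29 mm in diameter, 42 mm long. At -x: the no-go end, 35 mm in diameter, 20 mm long. It starts level in the rest, its axis 50 mm above the bench.
- go_tip (a point): Centre of the go end's outer face, 88 mm from the gauge's origin along +x. With the collar home it stands 6 mm out of the far mouth.
- go_collar (a point): Centre of the collar's face that meets the block, 46 mm from the gauge's origin along +x.
- nogo_face (a point): Centre of the no-go end's outer face, 60 mm from the gauge's origin along -x. It is 4 mm wider than the bore and cannot enter.
- rest: Fixed grey rest: base 110 x 64 x 10 mm, two saddles 8 mm thick, 32 mm either side of centre along its x, that carry the handle's underside 38 mm above the bench (gauge axis 50 mm) between cheeks flared from 33 to 40 mm apart, 56 mm high. 56 mm of handle between the saddles are free for the fingers; 4 mm of play lengthwise. Origin: centre of the base's underside; z up.
- eyepiece: Bystander: loose eyepiece standing upright on its 29 mm steel barrel, black above, 42 mm in diameter, 56 mm tall; origin under its centre.
- slide_box: Bystander: loose closed wooden slide box, 85 x 130 x 32 mm; origin under its centre.
Things that resemble listed ones, but are neither listed nor needed, are in the scene too. What is shaped like the gauge but yellow is not meant. Of the things shaped like the stand, the steel one is meant.

How it is judged:
On the way, in this order (a step that is already met when the one before it is completed fails the run):
1. the go end is fully in the bore, its collar within 3 mm of the block's face, and stays so for 0.2 s (y of go_collar in the frame of bore between -0.021 and 0.021 m and x of go_collar in the frame of bore between -0.003 and 0.003 m and z of go_collar in the frame of bore between -0.003 and 0.003 m and y of go_tip in the frame of bore between -0.03 and 0.03 m and angle between the x axis of gauge and the y axis of stand, either way round below 0.1 rad), for 0.2 s.
2. after that, the no-go end's face is pressed with more than 3 N on a mouth of the bore, within 4 mm of centre across and up and within 0.10 rad of square, for 0.3 s, and does not enter ((y of nogo_face in the frame of bore between 0.0155 and 0.0215 m or y of nogo_face in the frame of bore between -0.0215 and -0.0155 m) and x of nogo_face in the frame of bore between -0.004 and 0.004 m and z of nogo_face in the frame of bore between -0.004 and 0.004 m and angle between the x axis of gauge and the y axis of stand, either way round below 0.1 rad and contact force between gauge and stand above 3 N), for 0.3 s.
At the end, for the whole second after the job is handed in: The gauge lies at rest in the saddles of its rest, either way round: origin within 8 mm lengthwise and 6 mm sideways of the rest's centre, axis 46 to 54 mm above the bench and within 0.2 rad of the rest's x (x of gauge in the frame of rest between -0.008 and 0.008 m and y of gauge in the frame of rest between -0.006 and 0.006 m and z of gauge in the frame of rest between 0.046 and 0.054 m and angle between the x axis of gauge and the x axis of rest, either way round below 0.2 rad and linear speed of gauge below 0.02 m/s); the robot touches nothing.
It fails at once if the gauge is forced against the stand with more than 40 N (contact force between gauge and stand above 40 N).
It fails at once if a bystander (eyepiece or slide box) is moved more than 20 mm (distance of any of eyepiece, slide_box from where it was at the start of the episode above 0.02 m).
It also fails if it takes over 72 s, if anything falls off the work surface, if the arm or the gripper's body presses on something with over 40 N, if the wrist force passes 120 N, or if a joint passes its speed limit or range.

ROBOT

A 6-joint arm with a two-finger parallel gripper is mounted at the origin on the work surface. World frame = base frame: x ahead of the robot, y to its left, z up, the work surface at z = 0. Lengths are in m, angles in rad, forces in N, time in s.
With the tool pointing down it reaches from about 0.3 to 0.775 m from the base axis. Payload 14.6 kg.
Tool frame: the origin (TCP) lies midway between the tips of the shut fingers; the grasp point (between the pads) lies 19 mm behind it; z points along the fingers, y is the line along which they close (so a half turn about z gives the same grasp; the last joint's range is limited). The gripper opens to 94 mm and grips with 3 to 60 N. Pads are 16 mm wide; open, the fingers measure 119 mm over their backs; the gripper's body (75 mm by 177 mm) begins 78 mm behind the grasp point.
Start: joints at [1.162, 0.3, 1.521, -0, 1.321, -0.067], TCP at [0.184, 0.518, 0.205] pointing down, gripper open.
Joint ranges: [-3.03, 3.03], [-0.79, 2.21], [0.23, 2.52], [-1.04, 4.18], [0, 3.07], [-2.55, 2.55]. Speed limits (rad/s): [2.22, 2.22, 2.57, 3.14, 3.14, 3.14].

INTERFACE

Orientations are given as [roll, pitch, yaw] about the fixed x, y, z axes, in that order (R = Rz(yaw) Ry(pitch) Rx(roll)).
In Python, from station import ctrl gives the robot as it stands. The module is installed in compiled form; this text tells all that it offers.
- The arm moves only by the tool servo_tool, never from a script. Its argument "plan" is a list of rows, each a list of 7 numbers: the opening in per cent of the stroke, from 0 (shut) to 100 (fully open), then the shift along the tool's x, y, z in m, then the turn, a rotation vector about the tool's x, y, z in rad. A call has exactly 8 rows; each row shifts and turns the commanded pose from where the row before left it, along the tool's axes as they then stand; what a row does not reach is not made up. A row lasts 1/8 s, in which the tool goes at most 62.5 mm and 10.7 degrees, less where a joint would pass 70% of its speed; a pose out of reach is approached as far as the arm can. A call with a gripper value outside its range is refused whole. The fingers move at their own pace and stop on an object; "force" is the grip in N (left out, the last holds). Time passes only in rows, so rows that do not move let the fingers close, or fill a call up. It gives the time, the measured TCP pose, the force, the opening and the grip force at its end, in the units of the state.
- ctrl.get_obs(): the state, without advancing time (a new reading comes with each control period).
- ctrl.camera(name): name is "scene" or "top" or "wrist"; returns a dict with "pixels" (480x640x3 uint8, red, green, blue), "z_map" (480x640 float32, m along the optical axis (not along the pixel's ray), 0 where there is no reading), "mtx" (3x3 intrinsics, pixels), "pose" (4x4, takes a point from camera to world coordinates). Camera axes: x right, y up, looking along -z (the intrinsics and any distortion apply to the point x, -y, -z); pixel columns grow to the right and rows downward; lengths in m; the calibration is good to about 2 mm. A picture is of the moment at which its call begins.
- ctrl.hand_in(): hands the job in; it is judged then, once.
The state is a dict: "time_s": time; "qpos": joint angles; "joint_vel": joint speeds; "tau": joint torques, N m; "ee_pos": TCP position; "eef_rot": TCP orientation; "force": force on the tool from outside, world axes, zero at the start; "moment": the same for the moment, N m; "grip_width": finger opening in m; "grip_force": force on a finger pad.
Only numpy, scipy, OpenCV 4.12 (cv2) and the standard library are available. Lean on these libraries where they do the work, as an engineer would, in place of code of your own. Each camera call takes 0.05 s, during which the arm holds its last target. There are 200 camera calls.

## Working session

There is one attempt and no reset: what is moved stays moved. The work goes in short steps, Python scripts to look and compute and a tool call to move; the robot and the scene stay as the last step left them, time stands still between calls to the robot, and variables do not carry over. Pictures are saved under pics/ and viewed, at most 10 in all, crops included, and the job is handed in when it is done.

Besides the shell and the picture viewer there is one more tool, called after "Emit:" as name([rows], argument=value, ...), one row to a line, values as JSON. servo_tool: Moves the arm, as the interface text tells. Its arguments: {"type":"object","properties":{"plan":{"type":"array","items":{"type":"array","items":{"type":"number"}}},"force":{"type":"number"}},"required":["plan"]}

```bash
mkdir -p pics
python3 - <<'E'
from station import ctrl
import cv2,pickle
for n in("scene","top"):
    c=ctrl.camera(n); pickle.dump(c,open(n+".pkl","wb")); cv2.imwrite(f"pics/{n}0.png",c["pixels"][:,:,::-1]); print(n,c["mtx"],c["pose"].round(3))
print(ctrl.get_obs())
E
```

```text
scene [[548.3984144    0.         325.65770695]
 [  0.         548.3984144  240.0541498 ]
 [  0.           0.           1.        ]] [[ 0.692 -0.454  0.561  1.177]
 [ 0.722  0.422 -0.549 -0.577]
 [ 0.013  0.784  0.62   0.788]
 [ 0.     0.     0.     1.   ]]
top [[611.79385321   0.         325.64521982]
 [  0.         611.79385321 241.70977383]
 [  0.           0.           1.        ]] [[ 0.068  0.975 -0.209  0.272]
 [-0.998  0.068 -0.01   0.053]
 [ 0.004  0.209  0.978  1.359]
 [ 0.     0.     0.     1.   ]]
{'time_s': 0.1, 'qpos': array([ 1.16239997e+00,  3.00436862e-01,  1.52149947e+00, -2.71725987e-05,
        1.32070179e+00, -6.66222151e-02]), 'joint_vel': array([ 0.000303  , -0.00165648, -0.00075393,  0.001287  ,  0.00117286,
        0.00141084]), 'tau': array([ 4.39002915e-04, -5.32646549e+01, -3.53281581e+01,  7.08582276e-02,
        2.36070558e-02, -1.01256637e-04]), 'ee_pos': array([0.18426729, 0.5179705 , 0.20493963]), 'eef_rot': array([-3.14054775e+00, -4.33384826e-05,  2.79982523e+00]), 'force': array([ 0.07601241, -0.88982612,  0.14619611]), 'moment': array([-0.03463776, -0.0049233 ,  0.01408824]), 'grip_force': 0.0, 'grip_width': 0.09410088364262363}
```

View pics/top0.png

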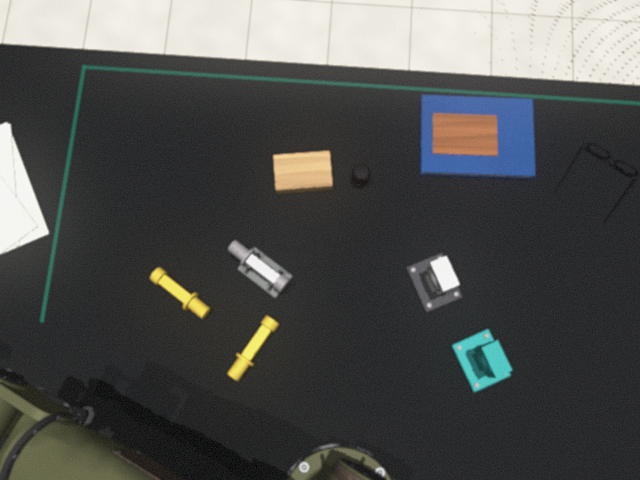

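View pics/scene0.png

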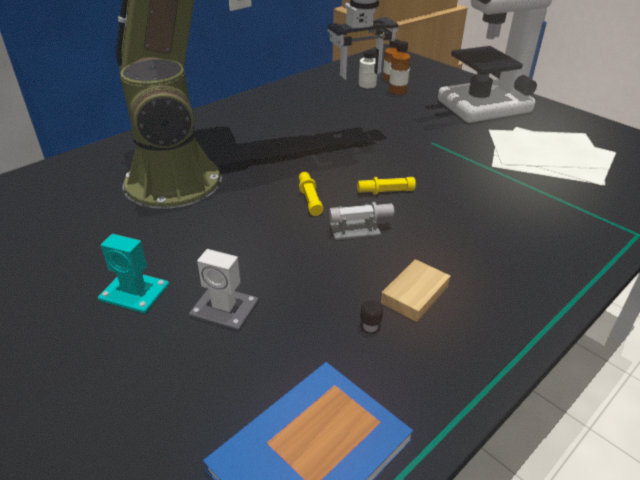

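The top view shows the grey gauge in its rest at about (260,268), and the stand with a dark base and white block at (436,280). The teal stand and the two yellow gauges are decoys. The slide box is at (303,170) and the eyepiece at (360,175). Next I measure the gauge and stand from the depth maps.

```bash
cat > h.py <<'E'
import numpy as np,cv2,pickle
def cloud(c):
    z=c["z_map"].astype(float);v,u=np.indices(z.shape);K=c["mtx"]
    p=np.stack([(u-K[0,2])/K[0,0]*z,-(v-K[1,2])/K[1,1]*z,-z],-1)
    w=p@c["pose"][:3,:3].T+c["pose"][:3,3]; w[z==0]=np.nan; return w
def proj(c,p):
    q=(np.asarray(p)-c["pose"][:3,3])@c["pose"][:3,:3]; K=c["mtx"]
    return np.array([K[0,2]+K[0,0]*q[...,0]/-q[...,2],K[1,2]+K[1,1]*q[...,1]/q[...,2]]).T
E
python3 - <<'E'
from h import *
cs={n:pickle.load(open(n+".pkl","rb")) for n in("scene","top")}
def rect(P,lab): 
    r=cv2.minAreaRect((P[:,:2]*1000).astype(np.float32)); print(lab,len(P),np.round(r[0],1),np.round(r[1],1),round(r[2],1),'zmed',np.median(P[:,2]).round(4))
for n,c in cs.items():
    w=cloud(c); print(n)
    boxes={"top":dict(stand=(400,245,470,315),rest=(222,232,300,302),sb=(268,146,338,196),eye=(345,160,375,190)),"scene":dict(stand=(185,245,262,330),rest=(322,195,400,242),sb=(375,255,455,320),eye=(355,295,388,338))}[n]
    for k,(a,b,e,f) in boxes.items():
        P=w[b:f,a:e].reshape(-1,3);P=P[np.isfinite(P[:,0])]
        print(k,'zpct',np.percentile(P[:,2],[2,20,50,80,98]).round(4))
        for lo,hi in {"stand":[(.007,.017),(.126,.138)],"rest":[(.004,.014),(.055,.066),(.066,.08)],"sb":[(.026,.038)],"eye":[(.045,.065)]}[k]:
            Q=P[(P[:,2]>lo)&(P[:,2]<hi)]
            if len(Q)>5: rect(Q,f"{k} {lo}-{hi}")
big=cs["top"]["pixels"][225:325,220:480,::-1]; cv2.imwrite("pics/crop1.png",cv2.resize(big,None,fx=3,fy=3,interpolation=2))
s=cs["scene"]["pixels"][185:335,185:405,::-1]; cv2.imwrite("pics/crop2.png",cv2.resize(s,None,fx=3.6,fy=3.6,interpolation=2))
E
```

```text
scene
stand zpct [-0.0039 -0.0015  0.0042  0.0765  0.1315]
stand 0.007-0.017 1347 [ 487.  -183.2] [112.   93.1] 26.5 zmed 0.0108
stand 0.126-0.138 520 [ 487.6 -183.3] [66.8 40.2] 24.7 zmed 0.1306
rest zpct [-0.0047 -0.0023  0.0007  0.0471  0.0636]
rest 0.004-0.014 647 [441.6 217. ] [112.7 168. ] 62.4 zmed 0.008
rest 0.055-0.066 470 [491.  206.6] [147.6  43.5] 56.9 zmed 0.0604
rest 0.066-0.08 31 [481.3 188.4] [106.5  19.9] 53.7 zmed 0.0673
sb zpct [-0.0043 -0.002   0.002   0.0304  0.0441]
sb 0.026-0.038 1899 [725.   95.1] [ 86.2 200.1] 8.3 zmed 0.0303
eye zpct [-0.0039 -0.0018  0.0004  0.0471  0.056 ]
eye 0.045-0.065 302 [718.8  -6. ] [39.7 36.4] 56.8 zmed 0.0537
top
stand zpct [-0.0067 -0.0027  0.0014  0.0141  0.1326]
stand 0.007-0.017 1037 [ 472.8 -172.3] [144.5 125.7] 16.5 zmed 0.0107
stand 0.126-0.138 551 [ 487.3 -178.5] [64.3 38.1] 26.0 zmed 0.1305
rest zpct [-0.0069 -0.0032  0.0001  0.0129  0.065 ]
rest 0.004-0.014 676 [495.5 210.1] [157.9 171.1] 5.7 zmed 0.0079
rest 0.055-0.066 751 [491.8 210.2] [148.8  48.7] 56.6 zmed 0.0605
rest 0.066-0.08 67 [486.2 206.5] [134.2  27.8] 50.8 zmed 0.0678
sb zpct [-0.0065 -0.0014  0.0275  0.0314  0.0354]
sb 0.026-0.038 1927 [720.  131.8] [ 86.9 129.9] 8.2 zmed 0.0305
eye zpct [-0.007  -0.0033  0.0004  0.0512  0.0577]
eye 0.045-0.065 254 [ 7.171e+02 -2.000e-01] [40.2 38.5] 2.8 zmed 0.0531
```

View pics/crop1.png

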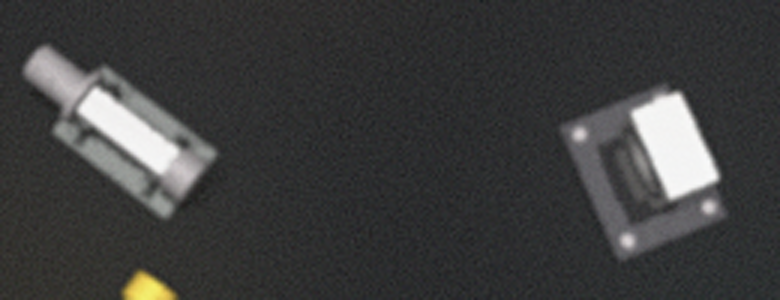

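View pics/crop2.png

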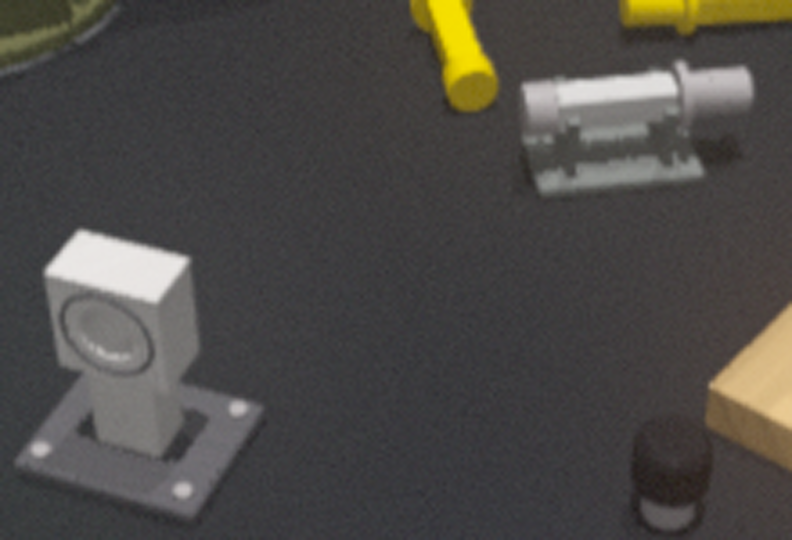

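Top view crop: the go end points up-left at crop (40,65), which is world +x,+y, at about 57° yaw. The block's long side runs at about 25.5°, so the bore runs along 115.5°. The scene crop shows the bore mouth on the -y side at crop (107,330), and the go end to the right at (735,85).

Plan: grasp with tool x along gauge +x, insert from the -y side, lift over, and press the no-go end from the +y side without turning the gauge.

```bash
cat >> h.py <<'E'
from scipy.spatial.transform import Rotation as Ro
def rows(o,pos,yaw,n):
    """n equal rows (shift d, turn w) from measured pose to tool-down pose pos,yaw"""
    A=Ro.from_euler('xyz',o["eef_rot"]); B=Ro.from_euler('xyz',[np.pi,0,yaw])
    w=(A.inv()*B).as_rotvec()/n
    S=sum((Ro.from_rotvec(w*k).as_matrix() for k in range(n)))
    d=np.linalg.solve(S,A.inv().apply(np.asarray(pos)-o["ee_pos"]))
    print("n",n,"shift mm",(d*1000).round(2),"turn",w.round(4), "total",(d*n*1000).round(1)); return d,w
E
python3 - <<'E'
from h import *
from station import ctrl
c=pickle.load(open("top.pkl","rb"));w=cloud(c)
P=w[232:302,222:300].reshape(-1,3);P=P[np.isfinite(P[:,0])]
# axis fit: points above 57 mm
Q=P[P[:,2]>.057];m=Q[:,:2].mean(0);u=np.linalg.svd(Q[:,:2]-m)[2][0];u*=np.sign(u[1]);print(np.degrees(np.arctan2(u[1],u[0])))
t=(Q[:,:2]-m)@u; s=(Q[:,:2]-m)@[-u[1],u[0]]; print(t.min(),t.max(),s.min(),s.max())
org=m+u*(t.max()-.088); print(org, m+u*(t.min()+.06))
rows(ctrl.get_obs(),[.484,.198,.2],.99,16)
E
```

```text
56.65253359520202
-0.07074692575072734 0.07784128713976794 -0.024378926756360865 0.020717759070301746
[0.48334473 0.19921937] [0.48302138 0.19872801]
n 16 shift mm [-29.36  11.46   0.31] turn [-0.000e+00  1.000e-04  1.131e-01] total [-469.7  183.3    4.9]
```

Emit:
servo_tool([
  [100,-0.0294,0.0115,0,0,0,0.113],
  [100,-0.0294,0.0115,0,0,0,0.113],
  [100,-0.0294,0.0115,0,0,0,0.113],
  [100,-0.0294,0.0115,0,0,0,0.113],
  [100,-0.0294,0.0115,0,0,0,0.113],
  [100,-0.0294,0.0115,0,0,0,0.113],
  [100,-0.0294,0.0115,0,0,0,0.113],
  [100,-0.0294,0.0115,0,0,0,0.113],
])

```text
time_s: 1.1
ee_pos: [0.4132, 0.4304, 0.205]
eef_rot: [-3.141, 0.0, 1.892]
force: [0.0, -0.2, -0.4]
grip_width: 0.0941
grip_force: 0.0
```

Emit:
servo_tool([
  [100,-0.0294,0.0115,0,0,0,0.113],
  [100,-0.0294,0.0115,0,0,0,0.113],
  [100,-0.0294,0.0115,0,0,0,0.113],
  [100,-0.0294,0.0115,0,0,0,0.113],
  [100,-0.0294,0.0115,0,0,0,0.113],
  [100,-0.0294,0.0115,0,0,0,0.113],
  [100,-0.0294,0.0115,0,0,0,0.113],
  [100,-0.0294,0.0115,0,0,0,0.113],
])

```text
time_s: 2.1
ee_pos: [0.485, 0.1969, 0.2051]
eef_rot: [-3.141, 0.001, 0.988]
force: [1.0, 1.3, 1.2]
grip_width: 0.0941
grip_force: 0.0
```

Run:
```python
from h import *
from station import ctrl
o=ctrl.get_obs(); print(o["time_s"],o["ee_pos"],o["eef_rot"],o["force"],o["qpos"])
c=ctrl.camera("wrist"); pickle.dump(c,open("w1.pkl","wb")); cv2.imwrite("pics/w1.png",c["pixels"][:,:,::-1]); print(c["pose"].round(3))
```

```text
2.1 [0.48504907 0.19692679 0.20507743] [-3.14121081e+00  5.71125440e-04  9.87919359e-01] [1.0092449  1.2561833  1.15304403] [ 3.15720937e-01  2.41608984e-01  1.59582556e+00 -5.89401909e-05
  1.30484277e+00  8.98613525e-01]
[[ 0.835  0.532  0.143  0.526]
 [-0.55   0.806  0.217  0.261]
 [ 0.    -0.26   0.966  0.386]
 [ 0.     0.     0.     1.   ]]
```

View pics/w1.png

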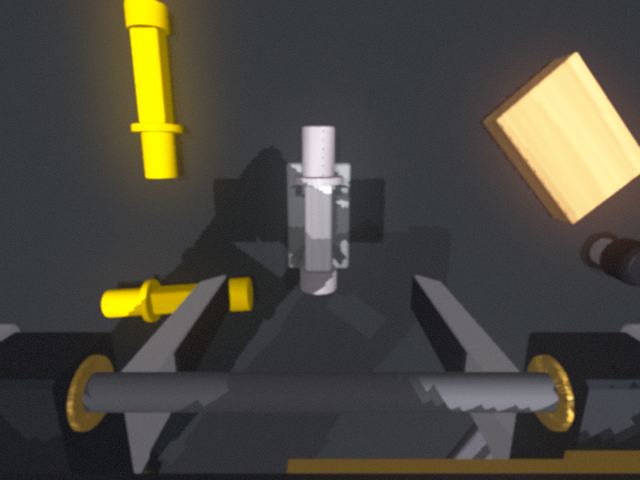

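The wrist view shows the gauge upright in the image: go end up at (318,126), collar at (320,181), handle down to (318,270), and no-go end at (318,290). It is well aligned. Next I refine it with the wrist depth.

Run:
```python
from h import *
from station import ctrl
c=pickle.load(open("w1.pkl","rb"));w=cloud(c)
P=w[115:305,270:370].reshape(-1,3);P=P[np.isfinite(P[:,0])]
Q=P[(P[:,2]>.0575)&(P[:,2]<.09)];r=cv2.minAreaRect((Q[:,:2]*1000).astype(np.float32));print(r)
u=np.array([np.cos(np.radians(56.6)),np.sin(np.radians(56.6))])
u0=u
H=Q[(Q[:,2]<.0645)];
n=np.array([-u[1],u[0]]);t=Q[:,:2]@u
print("t",t.min(),t.max(),"org t",t.max()-.088,t.min()+.06)
tc=t.max()-.088
# lateral centre per slice -> yaw and s
for a in range(-55,88,12):
    k=(abs(t-tc-a/1000)<.006)
    s=Q[k,:2]@n
    if k.sum()>5:print(a,k.sum(),np.percentile(s,[2,98]).mean().round(4),np.ptp(np.percentile(s,[2,98])).round(4),np.median(Q[k,2]).round(4))
o=ctrl.get_obs();print("tcp t,s",o["ee_pos"][:2]@u,o["ee_pos"][:2]@n)
```

```text
((490.6770935058594, 209.72518920898438), (148.2772216796875, 47.365745544433594), 56.30561065673828)
t 0.37110478823779 0.5193143931411084 org t 0.4313143931411084 0.43110478823778997
-55 362 -0.2938 0.0309 0.0667
-43 447 -0.2937 0.0306 0.0654
-31 331 -0.2892 0.0322 0.063
-19 332 -0.2938 0.0226 0.0632
-7 338 -0.2939 0.0224 0.0632
5 346 -0.2938 0.0223 0.063
17 379 -0.2934 0.0229 0.0632
29 393 -0.2939 0.0237 0.0631
41 550 -0.294 0.0389 0.0671
53 425 -0.2937 0.0246 0.064
65 440 -0.294 0.0248 0.0637
77 438 -0.294 0.0246 0.0639
tcp t,s 0.42914712881264955 -0.29774714373765543
```

Emit:
servo_tool([
  [100,0.001,-0.0019,0.03,0,0,0],
  [100,0.001,-0.0019,0.03,0,0,0],
  [100,0,0,0.03,0,0,0],
  [100,0,0,0.03,0,0,0],
  [100,0,0,0.03,0,0,0],
  [100,0,0,0.017,0,0,0],
  [100,0,0,0.007,0,0,0],
  [100,0,0,0,0,0,0],
])

```text
time_s: 3.15
ee_pos: [0.4833, 0.2019, 0.0317]
eef_rot: [3.142, -0.0, 0.992]
force: [0.6, 0.3, 0.4]
grip_width: 0.0944
grip_force: 0.0
```

Emit:
servo_tool([
  [35,0,0,0,0,0,0],
  [0,0,0,0,0,0,0],
  [0,0,0,0,0,0,0],
  [0,0,0,0,0,0,0],
  [0,0,0,0,0,0,0],
  [0,0,0,0,0,0,0],
  [0,0,0,0,0,0,0],
  [0,0,0,0,0,0,0],
], force=40)

```text
time_s: 4.15
ee_pos: [0.4832, 0.2017, 0.0315]
eef_rot: [3.141, -0.0, 0.992]
force: [2.2, -0.2, -1.1]
grip_width: 0.0235
grip_force: 40.0
```

Run:
```python
from h import *
from station import ctrl
o=ctrl.get_obs(); print(o)
```

```text
{'time_s': 4.15, 'qpos': array([ 3.25617500e-01,  4.57690324e-01,  1.75191579e+00, -1.70500261e-04,
        9.31787064e-01,  9.04728679e-01]), 'joint_vel': array([ 0.00067015, -0.00070811,  0.0007274 , -0.00073999, -0.00100348,
       -0.00099587]), 'tau': array([ 5.91818299e-01, -5.48378992e+01, -2.76155698e+01,  2.52331607e-01,
        1.96161848e-01,  1.04285500e-03]), 'ee_pos': array([0.48322286, 0.20174397, 0.0314521 ]), 'eef_rot': array([ 3.14136178e+00, -7.22558691e-05,  9.91786829e-01]), 'force': array([ 2.18764144, -0.22898435, -1.13454149]), 'moment': array([-0.24652914, -0.12107922, -0.06238129]), 'grip_force': 39.99980807304382, 'grip_width': 0.023505574369254153}
```

Emit:
servo_tool([
  [0,0,0,-0.005,0,0,0],
  [0,0,0,-0.015,0,0,0],
  [0,0,0,-0.025,0,0,0],
  [0,0,0,-0.03,0,0,0],
  [0,0,0,-0.03,0,0,0],
  [0,0,0,-0.03,0,0,0],
  [0,0,0,-0.015,0,0,0],
  [0,0,0,0,0,0,0],
])

```text
time_s: 5.15
ee_pos: [0.4833, 0.2019, 0.1822]
eef_rot: [3.141, -0.001, 0.992]
force: [0.0, 0.2, -3.8]
grip_width: 0.0238
grip_force: 40.0
```

Run:
```python
from h import *
from station import ctrl
o=ctrl.get_obs(); print(o["ee_pos"],o["eef_rot"],o["force"],o["grip_force"],o["grip_width"])
rows(o,[.5516,-.3164,.1815],2.016,22)
rows(o,[.5516,-.3164,.1815],2.016,14)
```

```text
[0.4832977  0.20189184 0.18217749] [ 3.14064895e+00 -1.19252338e-03  9.91812015e-01] [ 0.04753064  0.17957152 -3.79969558] 39.99905526638031 0.023844961141106704
n 22 shift mm [-2.423e+01  5.450e+00  2.000e-02] turn [ 0.0001 -0.     -0.0466] total [-5.330e+02  1.199e+02  5.000e-01]
n 14 shift mm [-3.795e+01  9.070e+00  3.000e-02] turn [ 0.0001 -0.     -0.0732] total [-5.313e+02  1.269e+02  5.000e-01]
```

Emit:
servo_tool([
  [0,-0.038,0.009,0,0,0,-0.073],
  [0,-0.038,0.009,0,0,0,-0.073],
  [0,-0.038,0.009,0,0,0,-0.073],
  [0,-0.038,0.009,0,0,0,-0.073],
  [0,-0.038,0.009,0,0,0,-0.073],
  [0,-0.038,0.009,0,0,0,-0.073],
  [0,-0.038,0.009,0,0,0,-0.073],
  [0,-0.038,0.009,0,0,0,-0.073],
])

```text
time_s: 6.15
ee_pos: [0.4545, -0.1061, 0.1803]
eef_rot: [-3.14, -0.001, 1.578]
force: [0.9, -0.0, -4.3]
grip_width: 0.0239
grip_force: 40.0
```

Emit:
servo_tool([
  [0,-0.038,0.009,0,0,0,-0.073],
  [0,-0.038,0.009,0,0,0,-0.073],
  [0,-0.038,0.009,0,0,0,-0.073],
  [0,-0.038,0.009,0,0,0,-0.073],
  [0,-0.038,0.009,0,0,0,-0.073],
  [0,-0.038,0.009,0,0,0,-0.073],
  [0,0,0,0,0,0,0],
  [0,0,0,0,0,0,0],
])

```text
time_s: 7.15
ee_pos: [0.5494, -0.3167, 0.1801]
eef_rot: [-3.14, -0.002, 2.013]
force: [-0.8, 0.9, -2.3]
grip_width: 0.0238
grip_force: 40.0
```

Run:
```python
from h import *
from station import ctrl
o=ctrl.get_obs(); print(o["time_s"],o["ee_pos"],o["eef_rot"],o["force"],o["grip_force"],o["grip_width"])
c=ctrl.camera("wrist"); c["o"]=o;pickle.dump(c,open("w2.pkl","wb")); cv2.imwrite("pics/w2.png",c["pixels"][:,:,::-1]); print(c["pose"].round(3))
```

```text
7.15 [ 0.54942059 -0.31667097  0.18007559] [-3.14049140e+00 -2.01037914e-03  2.01316458e+00] [-0.78569678  0.8609904  -2.26715409] 39.99911963939667 0.02383781337847127
[[ 0.904 -0.414 -0.11   0.517]
 [ 0.428  0.873  0.234 -0.248]
 [-0.001 -0.258  0.966  0.361]
 [ 0.     0.     0.     1.   ]]
```

View pics/w2.png

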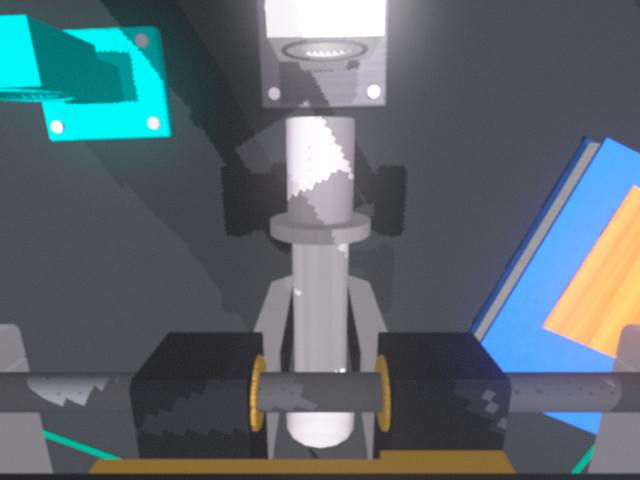

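The wrist view shows the gauge held on the axis: tip at (320,118), collar at (320,225). The white block is ahead, with its bore mouth at (324,49), close to aligned. Next I take the numbers from the depth.

```bash
cat > m.py <<'E'
from h import *
def meas(c):
    o=c["o"];w=cloud(c);T=o["ee_pos"];R=Ro.from_euler('xyz',o["eef_rot"]).as_matrix()
    L=(w-T)@R   # tool frame coordinates
    A=L[:112,250:400].reshape(-1,3);W=w[:112,250:400].reshape(-1,3)
    def fit(P,lab):
        r=cv2.minAreaRect((P[:,:2]*1000).astype(np.float32));print(lab,len(P),np.round(r[0],1),np.round(r[1],1),round(r[2],2),P[:,2].mean().round(4))
    k=(W[:,2]>.127)&(W[:,2]<.14);B=A[k];fit(B,"block top (tool mm)")
    # front edge of block top: min x per y bin -> line
    yb=np.arange(-.026,.03,.004)
    ex=[];
    for y in yb:
        q=B[abs(B[:,1]-y-B[:,1].mean()*0)<.002]
        if len(q)>3: ex.append((y,q[:,0].min()))
    ex=np.array(ex);pf=np.polyfit(ex[:,1]*0+ex[:,0],ex[:,1],1);print("front edge slope(rad), x at y=0",pf.round(4))
    F=A[(W[:,2]>.075)&(W[:,2]<.126)];
    if len(F)>20: print("front face x pct",np.percentile(F[:,0],[5,20,50,80]).round(4),"y",F[:,1].min().round(4),F[:,1].max().round(4),
        "y range hi",[ (np.percentile(F[:,1],a).round(4)) for a in(1,99)])
    k=(W[:,2]>.007)&(W[:,2]<.017);fit(A[k],"base");
    G=L[114:300,265:375].reshape(-1,3);GW=w[114:300,265:375].reshape(-1,3)
    G=G[(G[:,2]<-.0)&(GW[:,2]>.15)]
    print("gauge tip x",G[:,0].max().round(4), "top z",G[:,2].min().round(4))
    for x in np.arange(.02,.085,.01):
        q=G[abs(G[:,0]-x)<.004]
        if len(q)>5: print(round(x,3),len(q),"y mid",(np.percentile(q[:,1],[2,98]).mean()).round(4),"w",np.ptp(np.percentile(q[:,1],[2,98])).round(4),"ztop",np.percentile(q[:,2],3).round(4))
E
python3 - <<'E'
from m import *
meas(pickle.load(open("w2.pkl","rb")))
E
```

```text
block top (tool mm) 4667 [140.2   2.2] [64.4 19.7] 89.51 0.0474
front edge slope(rad), x at y=0 [0.014  0.1311]
front face x pct [0.1306 0.1313 0.132  0.1333] y -0.0297 0.0344 y range hi [np.float64(-0.0291), np.float64(0.0337)]
base 6597 [146.8   2.1] [110.4  84.9] 89.3 0.1672
gauge tip x 0.0853 top z -0.0436
0.02 988 y mid -0.0003 w 0.0229 ztop -0.0328
0.03 1027 y mid -0.0003 w 0.0224 ztop -0.0328
0.04 2287 y mid -0.0003 w 0.0404 ztop -0.0421
0.05 1275 y mid -0.0003 w 0.0265 ztop -0.0347
0.06 1324 y mid -0.0003 w 0.026 ztop -0.0348
0.07 1416 y mid -0.0003 w 0.0264 ztop -0.0346
0.08 1500 y mid -0.0003 w 0.026 ztop -0.0347
```

Emit:
servo_tool([
  [0,0,0.0042,0.02,0,0,-0.012],
  [0,0,0,0.02,0,0,0],
  [0,0,0,0.02,0,0,0],
  [0,0,0,0.02,0,0,0],
  [0,0,0,0.014,0,0,0],
  [0,0,0,0.005,0,0,0],
  [0,0,0,0,0,0,0],
  [0,0,0,0,0,0,0],
])

```text
time_s: 8.2
ee_pos: [0.5541, -0.3156, 0.0832]
eef_rot: [3.141, 0.001, 2.026]
force: [0.2, 0.6, -3.5]
grip_width: 0.0236
grip_force: 40.0
```

Run:
```python
from m import *
from station import ctrl
o=ctrl.get_obs(); print(o["time_s"],o["ee_pos"],o["eef_rot"],o["force"],o["grip_width"])
c=ctrl.camera("wrist"); c["o"]=ctrl.get_obs();pickle.dump(c,open("w3.pkl","wb")); cv2.imwrite("pics/w3.png",c["pixels"][:,:,::-1])
```

```text
8.2 [ 0.55405305 -0.3156013   0.08321354] [3.14096326e+00 1.04610253e-03 2.02586605e+00] [ 0.17876959  0.62157551 -3.52475342] 0.02357889437943152
```

View pics/w3.png

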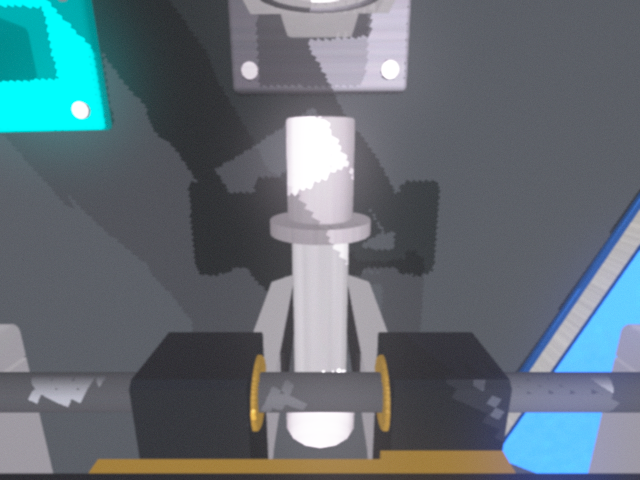

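The wrist view shows the base edge spanning (235..407, 91), centred near 321, and the gauge tip at (320,118), so it is aligned. A numeric check comes before insertion.

Run:
```python
from m import *
c=pickle.load(open("w3.pkl","rb"));o=c["o"];w=cloud(c);R=Ro.from_euler('xyz',o["eef_rot"]).as_matrix();L=(w-o["ee_pos"])@R
def edges(v0,v1,lo,hi,lab):
    P=L[v0:v1,200:440].reshape(-1,3);W=w[v0:v1,200:440].reshape(-1,3);P=P[(W[:,2]>lo)&(W[:,2]<hi)]
    print(lab,len(P))
    for x in np.arange(.08,.2,.008):
        q=P[abs(P[:,0]-x)<.004]
        if len(q)>30: print(round(x,3),q[:,1].min().round(4),q[:,1].max().round(4),((q[:,1].min()+q[:,1].max())/2).round(4))
    return P
edges(0,110,.006,.018,"base");edges(0,20,.066,.1,"block")
G=L[120:215,270:372].reshape(-1,3);G=G[G[:,2]<0]
print("go y mid",np.percentile(G[:,1],[1,99]).round(4),"tip",G[:,0].max())
B=L[60:100,245:400].reshape(-1,3);W=w[60:100,245:400].reshape(-1,3);k=(W[:,2]>.006)&(W[:,2]<.018)
B=B[k];e=[(y,B[abs(B[:,1]-y)<.002,0].min()) for y in np.arange(-.045,.05,.006)];print(np.polyfit(*np.array(e).T,1))
```

```text
base 12900
0.104 -0.0543 0.0531 -0.0006
0.112 -0.0558 0.0545 -0.0006
0.12 -0.0557 0.0543 -0.0007
0.128 -0.0557 0.0541 -0.0008
0.136 -0.0557 0.0544 -0.0007
0.144 -0.056 0.0543 -0.0008
0.152 -0.0557 0.0543 -0.0007
0.16 -0.0559 0.0542 -0.0008
block 2012
0.128 -0.0244 0.0227 -0.0009
0.136 -0.0327 0.0315 -0.0006
go y mid [-0.0138  0.0133] tip 0.0841505786448829
[0.00516928 0.10609321]
```

Emit:
servo_tool([
  [0,0,0.0002,0.002,0,0,-0.004],
  [0,0.01,0,0,0,0,0],
  [0,0.01,0,0,0,0,0],
  [0,0.01,0,0,0,0,0],
  [0,0.008,0,0,0,0,0],
  [0,0.004,0,0,0,0,0],
  [0,0,0,0,0,0,0],
  [0,0,0,0,0,0,0],
])

```text
time_s: 9.25
ee_pos: [0.5354, -0.2779, 0.0805]
eef_rot: [3.142, 0.0, 2.03]
force: [-0.2, -0.9, -3.8]
grip_width: 0.024
grip_force: 40.0
```

Emit:
servo_tool([
  [0,0.002,0,0,0,0,0],
  [0,0.002,0,0,0,0,0],
  [0,0.002,0,0,0,0,0],
  [0,0.002,0,0,0,0,0],
  [0,0.001,0,0,0,0,0],
  [0,0.001,0,0,0,0,0],
  [0,0,0,0,0,0,0],
  [0,0,0,0,0,0,0],
])

```text
time_s: 10.25
ee_pos: [0.5309, -0.2688, 0.0804]
eef_rot: [3.142, -0.0, 2.03]
force: [0.6, 0.7, -4.0]
grip_width: 0.0234
grip_force: 40.0
```

Emit:
servo_tool([
  [0,0,0,-0.0006,0,0,0],
  [0,0.002,0,0,0,0,0],
  [0,0.002,0,0,0,0,0],
  [0,0.002,0,0,0,0,0],
  [0,0.002,0,0,0,0,0],
  [0,0.001,0,0,0,0,0],
  [0,0.001,0,0,0,0,0],
  [0,0,0,0,0,0,0],
])

```text
time_s: 11.25
ee_pos: [0.5264, -0.2598, 0.0811]
eef_rot: [-3.142, 0.0, 2.03]
force: [0.3, 0.3, -3.4]
grip_width: 0.0238
grip_force: 40.0
```

Run:
```python
from m import *
from station import ctrl
o=ctrl.get_obs(); print(o["time_s"],o["ee_pos"],o["eef_rot"],o["force"],o["moment"])
c=ctrl.camera("wrist"); c["o"]=ctrl.get_obs();pickle.dump(c,open("w4.pkl","wb")); cv2.imwrite("pics/w4.png",c["pixels"][:,:,::-1])
```

```text
11.25 [ 0.5264406  -0.25975326  0.08106375] [-3.14158733e+00  4.68801863e-06  2.02983224e+00] [ 0.31968812  0.266752   -3.40157563] [-0.12146702  0.05788995  0.03865997]
```

View pics/w4.png

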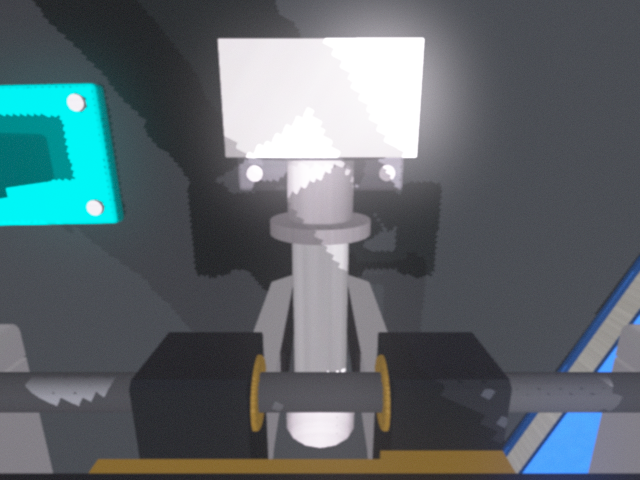

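The wrist view shows the go end inside the bore with no contact force. The block edges at (224..419,157) are square and centred on the gauge. I keep sliding in.

Emit:
servo_tool([
  [0,0.004,0,0,0,0,0],
  [0,0.004,0,0,0,0,0],
  [0,0.004,0,0,0,0,0],
  [0,0.004,0,0,0,0,0],
  [0,0.003,0,0,0,0,0],
  [0,0.002,0,0,0,0,0],
  [0,0,0,0,0,0,0],
  [0,0,0,0,0,0,0],
])

```text
time_s: 12.3
ee_pos: [0.5172, -0.241, 0.0811]
eef_rot: [-3.142, 0.0, 2.03]
force: [0.2, 0.0, -2.7]
grip_width: 0.0239
grip_force: 40.0
```

Run:
```python
from m import *
from station import ctrl
c=ctrl.camera("wrist");o=ctrl.get_obs();print(o["force"],o["moment"])
w=cloud(c);R=Ro.from_euler('xyz',o["eef_rot"]).as_matrix();L=(w-o["ee_pos"])@R
P=L[100:300,220:420].reshape(-1,3);W=w[100:300,220:420].reshape(-1,3)
B=P[(W[:,2]>.129)&(W[:,2]<.137)];print("block front x",np.percentile(B[:,0],[.5,2]),"y",B[:,1].min(),B[:,1].max(),"z",np.median(B[:,2]))
C=P[(abs(P[:,1])<.006)&(P[:,2]<-.039)&(P[:,2]>-.046)];print("collar x",np.percentile(C[:,0],[1,99]),len(C), C[:,2].min())
```

```text
[ 0.62684096 -0.37810603 -3.43708123] [-0.08876699 -0.01376453 -0.02479164]
block front x [0.05037486 0.05099909] y -0.03243757529464886 0.03215915784329229 z -0.05224205457923499
collar x [0.03736103 0.04870913] 516 -0.04594640837946121
```

Emit:
servo_tool([
  [0,0.002,0,0,0,0,0],
  [0,0.002,0,0,0,0,0],
  [0,0.001,0,0,0,0,0],
  [0,0.0005,0,0,0,0,0],
  [0,0.0005,0,0,0,0,0],
  [0,0,0,0,0,0,0],
  [0,0,0,0,0,0,0],
  [0,0,0,0,0,0,0],
])

```text
time_s: 13.35
ee_pos: [0.5145, -0.2356, 0.081]
eef_rot: [3.142, 0.0, 2.03]
force: [-0.2, 0.3, -4.2]
grip_width: 0.0239
grip_force: 40.0
```

Emit:
servo_tool([
  [0,0.0004,0,0,0,0,0],
  [0,0,0,0,0,0,0],
  [0,0.0004,0,0,0,0,0],
  [0,0,0,0,0,0,0],
  [0,0.0004,0,0,0,0,0],
  [0,0,0,0,0,0,0],
  [0,0,0,0,0,0,0],
  [0,0,0,0,0,0,0],
])

```text
time_s: 14.35
ee_pos: [0.5142, -0.2349, 0.0811]
eef_rot: [3.141, 0.001, 2.03]
force: [2.8, -4.1, -5.2]
grip_width: 0.0237
grip_force: 40.0
```

Contact is about 5 N axially, so the collar is home. I pause a second, then withdraw.

Emit:
servo_tool([
  [0,0,0,0,0,0,0],
  [0,0,0,0,0,0,0],
  [0,0,0,0,0,0,0],
  [0,0,0,0,0,0,0],
  [0,0,0,0,0,0,0],
  [0,0,0,0,0,0,0],
  [0,0,0,0,0,0,0],
  [0,0,0,0,0,0,0],
])

```text
time_s: 15.35
ee_pos: [0.5142, -0.2349, 0.0811]
eef_rot: [3.141, 0.001, 2.03]
force: [2.7, -4.6, -5.0]
grip_width: 0.0239
grip_force: 40.0
```

Emit:
servo_tool([
  [0,-0.003,0,0,0,0,0],
  [0,-0.006,0,0,0,0,0],
  [0,-0.01,0,0,0,0,0],
  [0,-0.012,0,0,0,0,0],
  [0,-0.014,0,0,0,0,0],
  [0,-0.014,0,0,0,0,0],
  [0,-0.006,0,0,0,0,0],
  [0,0,0,0,0,0,0],
])

```text
time_s: 16.35
ee_pos: [0.5428, -0.293, 0.0808]
eef_rot: [-3.141, -0.0, 2.029]
force: [0.3, 0.1, -3.9]
grip_width: 0.0237
grip_force: 40.0
```

Emit:
servo_tool([
  [0,0,0,-0.005,0,0,0],
  [0,0,0,-0.01,0,0,0],
  [0,0,0,-0.015,0,0,0],
  [0,0,0,-0.02,0,0,0],
  [0,0,0,-0.02,0,0,0],
  [0,0,0,-0.01,0,0,0],
  [0,0,0,0,0,0,0],
  [0,0,0,0,0,0,0],
])

```text
time_s: 17.35
ee_pos: [0.5425, -0.2926, 0.1603]
eef_rot: [-3.141, -0.001, 2.03]
force: [0.2, 0.5, -3.8]
grip_width: 0.0235
grip_force: 40.0
```

Emit:
servo_tool([
  [0,0.02,0,0,0,0,0],
  [0,0.04,0,0,0,0,0],
  [0,0.04,0,0,0,0,0],
  [0,0.04,0,0,0,0,0],
  [0,0.04,0,0,0,0,0],
  [0,0.04,0,0,0,0,0],
  [0,0.021,0,0,0,0,0],
  [0,0,0,0,0,0,0],
])

```text
time_s: 18.35
ee_pos: [0.4359, -0.0762, 0.1611]
eef_rot: [3.142, 0.0, 2.031]
force: [0.1, -1.3, -4.3]
grip_width: 0.0237
grip_force: 40.0
```

Run:
```python
from m import *
from station import ctrl
o=ctrl.get_obs(); print(o["time_s"],o["ee_pos"],o["eef_rot"],o["force"],o["moment"])
R=Ro.from_euler('xyz',o["eef_rot"]).as_matrix()
print("bore in tool",(np.array([.4872,-.1802,.0811])-o["ee_pos"])@R)
c=ctrl.camera("wrist");w=cloud(c);L=(w-o["ee_pos"])@R
G=L[130:215,270:372].reshape(-1,3);G=G[(G[:,2]<-.02)&(G[:,2]>-.06)];print("tip",G[:,0].max(),"ymid",np.percentile(G[:,1],[1,99]),"ztop",np.percentile(G[:,2],3))
```

```text
18.35 [ 0.43588596 -0.07619256  0.16108058] [3.14154436e+00 1.59927464e-04 2.03114098e+00] [ 0.14582858 -1.27127148 -4.30157483] [-0.07270857 -0.03832102 -0.09300665]
bore in tool [-0.11596403 -0.00023767  0.07999912]
tip 0.08034651839210895 ymid [-0.01372633  0.01319189] ztop -0.03475961881828392
```

Emit:
servo_tool([
  [0,0,-0.0002,0.01,0,0,0],
  [0,0,0,0.02,0,0,0],
  [0,0,0,0.02,0,0,0],
  [0,0,0,0.02,0,0,0],
  [0,0,0,0.007,0,0,0],
  [0,0,0,0.003,0,0,0],
  [0,0,0,0,0,0,0],
  [0,0,0,0,0,0,0],
])

```text
time_s: 19.4
ee_pos: [0.4361, -0.0769, 0.0815]
eef_rot: [3.141, 0.001, 2.03]
force: [-0.0, -0.7, -3.1]
grip_width: 0.0236
grip_force: 40.0
```

Emit:
servo_tool([
  [0,-0.005,0,0,0,0,0],
  [0,-0.007,0,0,0,0,0],
  [0,-0.007,0,0,0,0,0],
  [0,-0.006,0,0,0,0,0],
  [0,-0.003,0,0,0,0,0],
  [0,-0.002,0,0,0,0,0],
  [0,0,0,0,0,0,0],
  [0,0,0,0,0,0,0],
])

```text
time_s: 20.4
ee_pos: [0.449, -0.1036, 0.0811]
eef_rot: [-3.142, -0.0, 2.03]
force: [0.1, -0.5, -3.4]
grip_width: 0.0236
grip_force: 40.0
```

Run:
```python
from m import *
from station import ctrl
o=ctrl.get_obs(); print(o["time_s"],o["ee_pos"],o["eef_rot"],o["force"],o["moment"])
R=Ro.from_euler('xyz',o["eef_rot"]).as_matrix()
print("bore in tool",(np.array([.4872,-.1802,.0811])-o["ee_pos"])@R)
```

```text
20.4 [ 0.44903359 -0.10358404  0.08105042] [-3.14156815e+00 -4.83206361e-05  2.02990539e+00] [ 0.09947665 -0.48643036 -3.43796645] [-0.0798639   0.04571043 -0.03939752]
bore in tool [-8.55956259e-02  2.61854475e-04 -5.37222960e-05]
```

Emit:
servo_tool([
  [0,-0.001,0,0,0,0,0],
  [0,-0.001,0,0,0,0,0],
  [0,-0.001,0,0,0,0,0],
  [0,-0.0005,0,0,0,0,0],
  [0,-0.0005,0,0,0,0,0],
  [0,0,0,0,0,0,0],
  [0,0,0,0,0,0,0],
  [0,0,0,0,0,0,0],
])

```text
time_s: 21.4
ee_pos: [0.4508, -0.1073, 0.081]
eef_rot: [-3.142, -0.0, 2.03]
force: [0.4, -0.1, -2.7]
grip_width: 0.0236
grip_force: 40.0
```

Emit:
servo_tool([
  [0,-0.0005,0,0,0,0,0],
  [0,0,0,0,0,0,0],
  [0,-0.0005,0,0,0,0,0],
  [0,0,0,0,0,0,0],
  [0,0,0,0,0,0,0],
  [0,0,0,0,0,0,0],
  [0,0,0,0,0,0,0],
  [0,0,0,0,0,0,0],
])

```text
time_s: 22.4
ee_pos: [0.451, -0.1078, 0.081]
eef_rot: [-3.141, -0.001, 2.03]
force: [-2.0, 3.3, -1.2]
grip_width: 0.0238
grip_force: 40.0
```

Emit:
servo_tool([
  [0,-0.0003,0,0,0,0,0],
  [0,-0.0002,0,0,0,0,0],
  [0,0,0,0,0,0,0],
  [0,0,0,0,0,0,0],
  [0,0,0,0,0,0,0],
  [0,0,0,0,0,0,0],
  [0,0,0,0,0,0,0],
  [0,0,0,0,0,0,0],
])

```text
time_s: 23.4
ee_pos: [0.451, -0.1078, 0.081]
eef_rot: [-3.141, -0.002, 2.03]
force: [-4.6, 8.4, 0.5]
grip_width: 0.0236
grip_force: 40.0
```

Run:
```python
from m import *
from station import ctrl
o=ctrl.get_obs(); print(o["time_s"],o["ee_pos"],o["eef_rot"],o["force"],o["moment"])
R=Ro.from_euler('xyz',o["eef_rot"]).as_matrix()
print("bore in tool",(np.array([.4872,-.1802,.0811])-o["ee_pos"])@R, "F tool",o["force"]@R)
c=ctrl.camera("wrist");w=cloud(c);L=(w-o["ee_pos"])@R
G=L[112:215,270:372].reshape(-1,3);G=G[(G[:,2]<-.02)&(G[:,2]>-.06)];print("tip",G[:,0].max(),"ymid",np.percentile(G[:,1],[1,99]),"ztop",np.percentile(G[:,2],3))
```

```text
23.4 [ 0.45103534 -0.10781911  0.08095612] [-3.14104697e+00 -1.93730606e-03  2.02992167e+00] [-4.59115055  8.35842049  0.48822528] [1.26367132 0.64684114 0.00419907]
bore in tool [-0.08091161  0.00034268 -0.00030082] F tool [ 9.5283878  -0.41179662 -0.46954213]
tip 0.0853599971966057 ymid [-0.01372131  0.01310361] ztop -0.03458809529502623
```

Pressing at 9.5 N, square and central. I hold a full second, then back off and lift.

Emit:
servo_tool([
  [0,0,0,0,0,0,0],
  [0,0,0,0,0,0,0],
  [0,0,0,0,0,0,0],
  [0,0,0,0,0,0,0],
  [0,0,0,0,0,0,0],
  [0,0,0,0,0,0,0],
  [0,0,0,0,0,0,0],
  [0,0,0,0,0,0,0],
])

```text
time_s: 24.45
ee_pos: [0.4511, -0.1078, 0.081]
eef_rot: [-3.141, -0.002, 2.03]
force: [-3.3, 8.7, 0.4]
grip_width: 0.024
grip_force: 40.0
```

Emit:
servo_tool([
  [0,0.002,0,0,0,0,0],
  [0,0.005,0,0,0,0,0],
  [0,0.01,0,0,0,0,0],
  [0,0.01,0,-0.01,0,0,0],
  [0,0.01,0,-0.025,0,0,0],
  [0,0.005,0,-0.03,0,0,0],
  [0,0,0,-0.03,0,0,0],
  [0,0,0,-0.01,0,0,0],
])

```text
time_s: 25.45
ee_pos: [0.4333, -0.0707, 0.188]
eef_rot: [3.139, 0.002, 2.03]
force: [-0.3, -0.5, -4.2]
grip_width: 0.024
grip_force: 40.0
```

Run:
```python
from m import *
from station import ctrl
o=ctrl.get_obs(); print(o["time_s"],o["ee_pos"],o["eef_rot"],o["force"])
rows(o,[.4832,.2017,.185],.9918,14)
```

```text
25.45 [ 0.43327453 -0.07070538  0.18796598] [3.13925394e+00 2.06170317e-03 2.03017808e+00] [-0.31325143 -0.49477172 -4.24879484]
n 14 shift mm [20.43  3.27  0.2 ] turn [0.0002 0.     0.0742] total [286.1  45.7   2.8]
```

Emit:
servo_tool([
  [0,0.0204,0.0033,0,0,0,0.0742],
  [0,0.0204,0.0033,0,0,0,0.0742],
  [0,0.0204,0.0033,0,0,0,0.0742],
  [0,0.0204,0.0033,0,0,0,0.0742],
  [0,0.0204,0.0033,0,0,0,0.0742],
  [0,0.0204,0.0033,0,0,0,0.0742],
  [0,0.0204,0.0033,0,0,0,0.0742],
  [0,0.0204,0.0033,0,0,0,0.0742],
])

```text
time_s: 26.45
ee_pos: [0.4261, 0.0926, 0.1855]
eef_rot: [-3.141, 0.0, 1.434]
force: [-0.2, -0.4, -2.3]
grip_width: 0.0241
grip_force: 40.0
```

Emit:
servo_tool([
  [0,0.0204,0.0033,0,0,0,0.0742],
  [0,0.0204,0.0033,0,0,0,0.0742],
  [0,0.0204,0.0033,0,0,0,0.0742],
  [0,0.0204,0.0033,0,0,0,0.0742],
  [0,0.0204,0.0033,0,0,0,0.0742],
  [0,0.0204,0.0033,0,0,0,0.0742],
  [0,0,0,0,0,0,0],
  [0,0,0,0,0,0,0],
])

```text
time_s: 27.45
ee_pos: [0.4828, 0.2005, 0.1855]
eef_rot: [-3.141, 0.001, 0.992]
force: [0.2, -1.2, -3.1]
grip_width: 0.0236
grip_force: 40.0
```

Run:
```python
from m import *
from station import ctrl
o=ctrl.get_obs(); print(o["time_s"],o["ee_pos"],o["eef_rot"],o["force"])
R=Ro.from_euler('xyz',o["eef_rot"]).as_matrix()
c1=pickle.load(open("w1.pkl","rb"));w1=cloud(c1);t=np.array([.4832,.2017,0]);
u=np.array([np.cos(.988),np.sin(.988)]);n=np.array([u[1],-u[0]])
def rest(w,lab,v0,v1,a,b):
    P=w[v0:v1,a:b].reshape(-1,3);
    Q=P[(P[:,2]>.006)&(P[:,2]<.016)];x=Q[:,:2]@u;y=Q[:,:2]@n
    r=cv2.minAreaRect((Q[:,:2]*1000).astype(np.float32))
    print(lab,"base rect",r,"ctr along/across",np.array(r[0])@u,np.array(r[0])@n)
    for s in np.arange(.38,.50,.012):
        k=abs(x-s)<.006
        if k.sum()>30: print(round(s,3),np.percentile(y[k],[.5,99.5]).round(4),np.percentile(y[k],[.5,99.5]).mean().round(4))
rest(w1,"w1",150,280,275,360)
print("grasp along/across",[.4832*u[0]+.2017*u[1],.4832*n[0]+.2017*n[1]],"now",o["ee_pos"][:2]@u,o["ee_pos"][:2]@n)
c=ctrl.camera("wrist");pickle.dump(c,open("w5.pkl","wb"));cv2.imwrite("pics/w5.png",c["pixels"][:,:,::-1])
```

```text
27.45 [0.48282714 0.20052998 0.18553431] [-3.14100454e+00  9.61191004e-04  9.92386936e-01] [ 0.16436152 -1.21662601 -3.08936923]
w1 base rect ((483.02325439453125, 198.84573364257812), (108.58207702636719, 63.99061965942383), 56.61897659301758) ctr along/across 431.85872893963113 293.8522218945866
0.38 [0.2621 0.3248] 0.2934
0.392 [0.2622 0.3258] 0.294
0.404 [0.2627 0.3256] 0.2941
0.416 [0.262  0.3254] 0.2937
0.428 [0.262 0.325] 0.2935
0.44 [0.2624 0.3257] 0.294
0.452 [0.2627 0.3257] 0.2942
0.464 [0.2619 0.3254] 0.2936
0.476 [0.2621 0.3251] 0.2936
0.488 [0.2625 0.3249] 0.2937
grasp along/across [np.float64(0.43433910663517455), np.float64(0.2924289152039491)] now 0.4331570134678402 0.2927615346814396
```

View pics/w5.png

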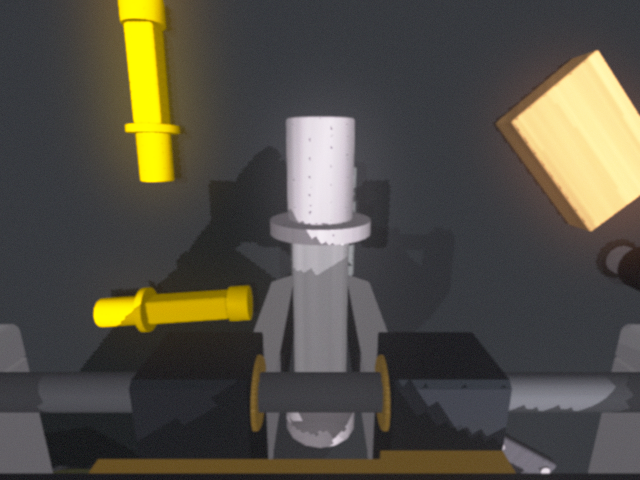

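The wrist view shows the gauge above its rest, with the tip at (320,118) and the slide box and eyepiece undisturbed. I lower it into the saddles.

Emit:
servo_tool([
  [0,0.0012,0.0008,0.02,0,0,0.004],
  [0,0,0,0.03,0,0,0],
  [0,0,0,0.03,0,0,0],
  [0,0,0,0.025,0,0,0],
  [0,0,0,0.02,0,0,0],
  [0,0,0,0.015,0,0,0],
  [0,0,0,0.008,0,0,0],
  [0,0,0,0,0,0,0],
])

```text
time_s: 28.5
ee_pos: [0.4847, 0.2014, 0.038]
eef_rot: [-3.141, 0.0, 0.987]
force: [0.1, 0.0, -3.9]
grip_width: 0.0238
grip_force: 40.0
```

Emit:
servo_tool([
  [0,0,0,0.001,0,0,0],
  [0,0,0,0.001,0,0,0],
  [0,0,0,0.001,0,0,0],
  [0,0,0,0.001,0,0,0],
  [0,0,0,0.0005,0,0,0],
  [0,0,0,0.0005,0,0,0],
  [0,0,0,0,0,0,0],
  [0,0,0,0,0,0,0],
])

```text
time_s: 29.5
ee_pos: [0.4847, 0.2015, 0.0331]
eef_rot: [-3.142, 0.0, 0.987]
force: [0.0, -0.3, -4.2]
grip_width: 0.0235
grip_force: 40.0
```

Emit:
servo_tool([
  [0,0,0,0.0005,0,0,0],
  [0,0,0,0.0005,0,0,0],
  [0,0,0,0.0003,0,0,0],
  [0,0,0,0,0,0,0],
  [0,0,0,0,0,0,0],
  [0,0,0,0,0,0,0],
  [0,0,0,0,0,0,0],
  [0,0,0,0,0,0,0],
])

```text
time_s: 30.5
ee_pos: [0.4848, 0.2015, 0.0318]
eef_rot: [3.142, -0.0, 0.987]
force: [0.5, -0.3, -3.2]
grip_width: 0.0237
grip_force: 40.0
```

Emit:
servo_tool([
  [30,0,0,0,0,0,0],
  [40,0,0,0,0,0,0],
  [60,0,0,0,0,0,0],
  [80,0,0,0,0,0,0],
  [80,0,0,0,0,0,0],
  [80,0,0,0,0,0,0],
  [80,0,0,0,0,0,0],
  [80,0,0,0,0,0,0],
])

```text
time_s: 31.5
ee_pos: [0.4848, 0.2015, 0.0317]
eef_rot: [-3.142, 0.0, 0.987]
force: [-0.4, -0.1, 0.9]
grip_width: 0.0751
grip_force: 0.0
```

Emit:
servo_tool([
  [80,0,0,-0.01,0,0,0],
  [80,0,0,-0.02,0,0,0],
  [80,0,0,-0.03,0,0,0],
  [80,0,0,-0.03,0,0,0],
  [80,0,0,-0.03,0,0,0],
  [80,0,0,-0.03,0,0,0],
  [80,0,0,-0.02,0,0,0],
  [80,0,0,0,0,0,0],
])

```text
time_s: 32.5
ee_pos: [0.4852, 0.2016, 0.2035]
eef_rot: [3.14, -0.002, 0.987]
force: [-0.8, 0.5, -0.8]
grip_width: 0.0751
grip_force: 0.0
```

Run:
```python
from m import *
from station import ctrl
o=ctrl.get_obs(); print(o["time_s"],o["ee_pos"],o["force"],o["grip_width"])
c=ctrl.camera("wrist");w=cloud(c);u=np.array([np.cos(.988),np.sin(.988)]);n=np.array([u[1],-u[0]])
P=w[100:330,250:390].reshape(-1,3)
Q=P[(P[:,2]>.0575)&(P[:,2]<.09)&(np.linalg.norm(P[:,:2]-[.483,.199],axis=1)<.11)];x=Q[:,:2]@u;print("gauge along",x.max()-.088,x.min()+.06)
k=abs(x-.4316)<.02;y=Q[k,:2]@n;print("across",np.percentile(y,[2,98]).mean(),"handle z",np.median(Q[k,2]))
B=P[(P[:,2]>.006)&(P[:,2]<.016)];r=cv2.minAreaRect((B[:,:2]*1000).astype(np.float32));print(r,np.array(r[0])@u,np.array(r[0])@n)
cv2.imwrite("pics/w6.png",c["pixels"][:,:,::-1])
```

```text
32.5 [0.48520738 0.20163647 0.20345613] [-0.82997406  0.45063477 -0.78591034] 0.07513048569619378
gauge along 0.43169039506649776 0.43166287449847807
across 0.2931616251359349 handle z 0.06314237322109645
((454.075927734375, 193.1343231201172), (151.2857666015625, 105.92689514160156), 56.49282455444336) 411.1586442349792 272.82665592964514
```

View pics/w6.png

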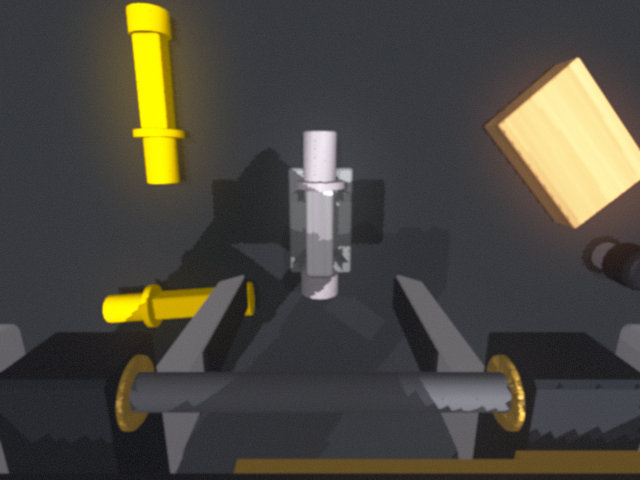

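The wrist view shows the gauge lying centred in its rest, tip at (320,132) and no-go end at (320,295). Along and across it is within 1 mm of the rest's centre, at the same height as at the start. The gripper is clear, so I hand in.

```bash
python3 -c "
from station import ctrl
print(ctrl.hand_in())"
```

```text
the job is handed in; nothing more can be done
None
```

The go end went in until its collar was home (about 5 N), the no-go end pressed on the bore's other mouth at about 9.5 N did not enter, and the gauge is back in its rest within about 1 mm of centre; the job was handed in after about 33 s (limit 72 s), with no verdict returned.

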